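Slide the tray rack to its marked stop

ROBOT

A 7-joint arm with a two-finger parallel gripper is mounted at the origin on the work surface. World frame = base frame: x ahead of the robot, y to its left, z up, the work surface at z = 0. Lengths are in mm, angles in rad, forces in N, time in s.
With the tool pointing down it reaches from about 400 to 875 mm from the base axis. Payload 4.4 kg.
Tool frame: the origin (TCP) lies at the very end of the fingers, on their centre line; the grasp point (between the pads) lies 19 mm behind it; y points along the fingers, x is the direction in which the jaws open and shut, and the axes are right-handed (so a half turn about y gives the same grasp; the last joint's range is limited). The gripper opens to 85 mm and grips with 20 to 120 N. Pads are 22 mm wide; open, the fingers measure 114 mm over their backs; the gripper's body (76 mm by 85 mm) begins 54 mm behind the grasp point. The pads swing forward as they close: fully open they stand 13 mm farther back than shut.
Start: joints at [-1.297, 0.628, 0.038, 1.517, -0.027, 0.996, -0.02], TCP at [216.621, 612.857, 231.313] pointing down, gripper open.
Joint ranges: [-3.06, 3.06], [-0.37, 2.12], [-1.25, 1.32], [0.18, 2.47], [-1.1, 4.24], [0.23, 1.98], [-2.94, 2.94]. Speed limits (rad/s): [2.57, 2.57, 3.14, 3.14, 3.14, 3.14, 3.14].

INTERFACE

Orientations are given as [roll, pitch, yaw] about the fixed x, y, z axes, in that order (R = Rz(yaw) Ry(pitch) Rx(roll)).
In Python, from cell import readout, eyes, finish_job gives the robot as it stands. The module is installed in compiled form; this text tells all that it offers.
- The arm moves only by the tool apply_moves, never from a script. Its argument "commands" is a list that holds one entry, the list of rows, each a list of 6 numbers: the shift along the tool's x, y, z in units of 0.04 m (1.0 is 0.04 m), then the turn, a rotation vector about the tool's x, y, z in units of 5 degrees (1.0 is 5 degrees). A call has 1 to 8 rows; each row shifts and turns the pose as measured when the row begins, along the tool's axes as they then stand; what a row does not reach is not made up. A row lasts 1/12 s, in which the tool goes at most 41.7 mm and 7.16 degrees, less where a joint would pass 70% of its speed; a pose out of reach is approached as far as the arm can. A call with a number of a shift or a turn outside -1 to 1 is refused whole. A call with a gripper value outside its range is refused whole. "claw" is the finger opening in mm, from 0 to 85.4, set as the call begins (left out, the last holds). The fingers move at their own pace and stop on an object; the grip force is fixed at half the most. Time passes only in rows, so rows that do not move let the fingers close. It gives the time, the measured TCP pose, the force and the opening at its end, in the units of the state.
- readout.read_state(): the state, without advancing time (a new reading comes with each control period).
- eyes.get_image(name): name is "side" or "top" or "wrist"; returns a dict with "image" (420x560x3 uint8, red, green, blue), "mtx" (3x3 intrinsics, pixels), "k1" (the pictures are not rectified: a ray, as slopes to the right and down, at radius r is drawn at 1 + k1 r^2 times it, then the intrinsics apply), "rvec" (rotation vector, rad) and "tvec" (3), from world to camera coordinates, as OpenCV has them. Camera axes: x right, y down, z forward; pixel columns grow to the right and rows downward; lengths in mm; the calibration is good to about 2 mm. A picture is of the moment at which its call begins. There is no depth.
- finish_job(): hands the job in, once; it reports no verdict.
The state is a dict: "clock": time; "qpos": joint angles; "qd": joint speeds; "tau": joint torques, N m; "eef_pos": TCP position; "tool_rot": TCP orientation; "force": force on the tool from outside, world axes, zero at the start; "torque": the same for the moment, N m; "width": finger opening in mm.
Only numpy, scipy, OpenCV 4.12 (cv2) and the standard library are available. Lean on these libraries where they do the work, as an engineer would, in place of code of your own. Each camera call takes 0.05 s, during which the arm holds its last target. There are 200 camera calls.

TASK

Move the chrome clip rack with the three trays along its rail to the marked stop, the one topped by a round disc: with a fingertip press down the black pad in the middle of the rack to free its brake, and keep it down while you push the rack along until it rests against that stop. Then let the pad spring back up and take the hand away. Nothing is picked up, and everything else on the counter stays where it is.

Things in the scene. Friction and masses are not known exactly. Their poses are not given: they have to be found in the camera images.
- rack (a joint): slide of the chrome clip rack (block 78 mm across, 110 mm along the rail, deck 36 mm high; three pale blue trays on its rail +x side reach out 90 mm from its middle line, 70 mm high). Value in m: rack middle from rail middle, positive along the rail's +y. A spring brake holds it with some 13 to 20 N of friction while the pad is up; with the pad down it slides with 1 to 2 N
- pad (a joint): travel of the press pad in the rack's middle in m: 0 up (braked), 0.006 fully down. It needs about 11 N to start and 14 N when fully down and springs up by itself; from about 0.001 down the brake is free
- press_point (a point): centre of the pad's top face, 42 mm above the counter when up; it moves with rack and pad. The pad is black rubber, 48 mm along the rail by 46 mm across, level, between two steel ridges on the rack that cross the rail direction: their inner faces lie 26 mm either side of this point along the rail, each ridge is 10 mm thick and 60 mm wide, tops 56 mm above the counter. A fingertip fits between them and can push on a ridge while it presses the pad
- rack_mid (a point): middle of the rack on the rail's centre line, at counter height; the rack's flat end faces lie 55 mm either side of it along the rail. The press point lies 6 mm from it across the rail (towards the rail's -x)
- rail: fixed rail unit, 480 mm long, 85 mm wide, lying on the counter; origin at its middle on the counter, +y along the rail, z up
- marked_stop: the marked stop, fixed on the rail near one of its ends (either one): steel block 78 mm across the rail, 20 mm along it, top 36 mm above the counter, carrying on a short post a flat round steel disc 42 mm in diameter with a ring mark, its top 63 mm above the counter. Origin at its middle at counter height, on the rail's centre line; axes as the rail's. The rack touches it when rack_mid is 65 mm from this origin
- plain_stop: the other stop, near the other end: the same steel block without post and disc. Origin at its middle at counter height
- bite_fork: loose stainless bite fork lying flat: a flat U about 64 mm across with a 70 mm round stem, 8 mm thick; origin in the middle of its U, to be left alone
- glass_dish: loose smoked-glass dish, 76 mm across, 28 mm high; origin at the middle of its underside, to be left alone
- mixing_bowl: loose silver-grey silicone mixing bowl, 124 mm across, 60 mm high; origin at the middle of its underside, to be left alone
- spatula: loose mixing spatula, 190 mm long, lying flat, white handle; origin at the middle of its underside, to be left alone
- jar: loose white ceramic jar with a steel cap, 56 mm across, 60 mm high; origin at the middle of its underside, to be left alone
- steel_cup: loose open steel cup, 64 mm across, 70 mm high; origin at the middle of its underside, to be left alone

How it is judged:
By the outcome, as a careful person would: the job done as asked, in the order asked, and still so for the second after the job is handed in, with the robot touching nothing.
It also fails if it takes over 38 s, if anything falls off the work surface, if the arm or the gripper's body presses on something with over 40 N, if the wrist force passes 120 N, or if a joint passes its speed limit or range.

## Working session

There is one attempt and no reset: what is moved stays moved. The work goes in short steps, Python scripts to look and compute and a tool call to move; the robot and the scene stay as the last step left them, time stands still between calls to the robot, and variables do not carry over. Pictures are saved under pics/ and viewed, about 8 in all and at most 12, crops included, and the job is handed in when it is done.

Besides the shell and the picture viewer there is one more tool, called after "Request:" by a JSON object that holds its "api" and its "payload", one argument or row to a line. apply_moves: Moves the arm, as the interface text tells. Shifts and turns lie within -1 to 1; 1 stands for 0.04 m of shift or 5 degrees of turn. Its arguments: {"type":"object","properties":{"commands":{"type":"array"},"claw":{"type":"number"}},"required":["commands"]}

```bash
mkdir -p pics; cat > h.py <<'E'
import numpy as np, cv2, pickle
from cell import readout, eyes, finish_job
def snap(name,fn):
    d=eyes.get_image(name); cv2.imwrite(f'pics/{fn}.png',cv2.cvtColor(d['image'],cv2.COLOR_RGB2BGR)); pickle.dump(d,open(f'pics/{fn}.pkl','wb')); return d
def load(fn): return pickle.load(open(f'pics/{fn}.pkl','rb'))
def ray(d,uv):
    K=np.array(d['mtx'],float); k=float(d['k1'])
    p=cv2.undistortPoints(np.array([[uv]],float),K,np.array([k,0,0,0,0.]))[0,0]
    R=cv2.Rodrigues(np.array(d['rvec'],float))[0]; t=np.array(d['tvec'],float).ravel()
    return -R.T@t, R.T@np.array([p[0],p[1],1])
def onz(d,uv,z):
    c,v=ray(d,uv); return c+v*(z-c[2])/v[2]
def tri(d1,u1,d2,u2):
    c1,v1=ray(d1,u1); c2,v2=ray(d2,u2)
    s=np.linalg.lstsq(np.c_[v1,-v2],c2-c1,rcond=None)[0]
    a,b=c1+s[0]*v1,c2+s[1]*v2; return (a+b)/2,np.linalg.norm(a-b)
def proj(d,P):
    return cv2.projectPoints(np.array(P,float).reshape(-1,1,3),np.array(d['rvec'],float),np.array(d['tvec'],float),np.array(d['mtx'],float),np.array([float(d['k1']),0,0,0,0]))[0].reshape(-1,2)
E
python3 - <<'E'
from h import *
for n in('top','side','wrist'): 
    d=snap(n,n+'0'); print(n,ray(d,(280,210)))
print(readout.read_state())
a=cv2.imread('pics/top0.png')
E
```

```text
top (array([ 435.01725083,   36.5782069 , 1256.79797281]), array([ 0.09696987, -0.00717322, -0.99530503]))
side (array([  19.15947461, -470.31992412,  564.70290117]), array([ 0.59038043,  0.58150904, -0.56008605]))
wrist (array([144.09603702, 637.48272113, 374.13028639]), array([ 0.26236668, -0.10490001, -0.95941821]))
{'clock': 0.15, 'qpos': array([-1.29681605,  0.62916249,  0.03848264,  1.51813017, -0.02699959,
        0.99630583, -0.01999002]), 'qd': array([-5.22688110e-06, -3.31569635e-03,  1.63022991e-03, -4.35787376e-03,
        6.15183515e-04, -2.69215510e-03, -4.78485092e-04]), 'tau': array([ 1.78521954e-03, -5.63786280e+01,  1.22780532e+00, -1.93646514e+01,
        1.11209913e-02,  7.46134232e-03, -3.89410360e-06]), 'eef_pos': array([216.46172063, 612.39399501, 230.58489208]), 'tool_rot': array([-1.57082552e+00,  1.48667796e-03,  1.23099871e+00]), 'force': array([ 0.72776051, -0.75795451,  0.89950307]), 'torque': array([-0.05815344, -0.02599338, -0.01530006]), 'width': 84.90872484171041}
```

View pics/top0.png

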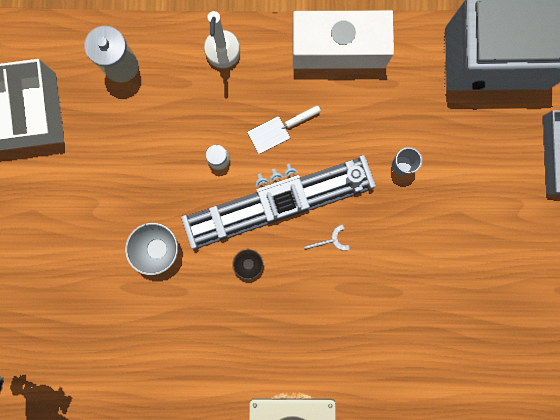

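View pics/side0.png

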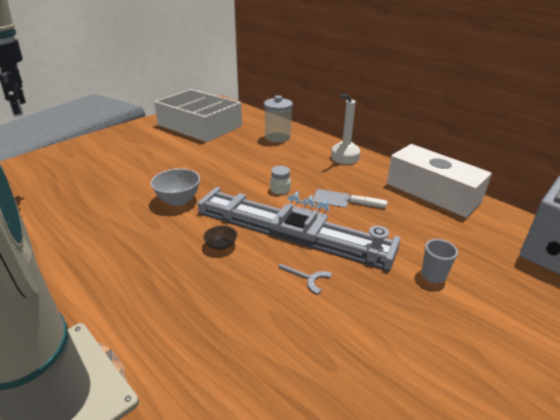

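The rail runs from (190,232) to (368,173) in the top view. The rack pad is near (284,199), and the disc stop is at the right end, near (356,175). I'll enlarge both views to get accurate points.

```bash
python3 - <<'E'
import cv2
a=cv2.imread('pics/top0.png')[150:250,180:380]; b=cv2.imread('pics/side0.png')[180:270,195:400]
a=cv2.resize(a,(800,400),interpolation=cv2.INTER_CUBIC);cv2.imwrite('pics/c1.png',a)
cv2.imwrite('pics/c2.png',cv2.resize(b,(800,351),interpolation=cv2.INTER_CUBIC))
E
```

```text
(no output)
```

View pics/c1.png

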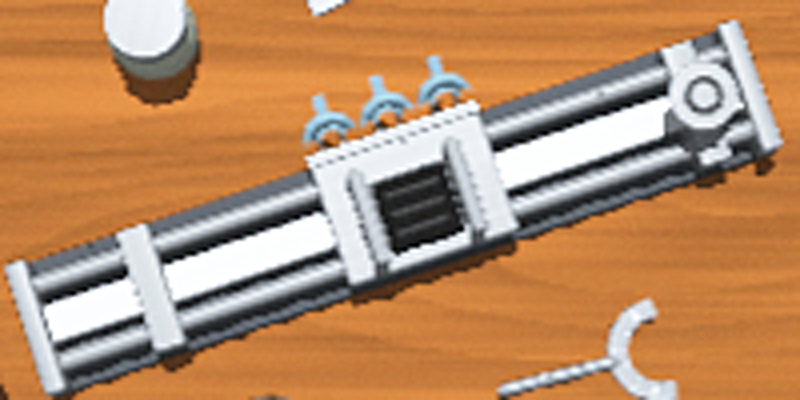

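View pics/c2.png

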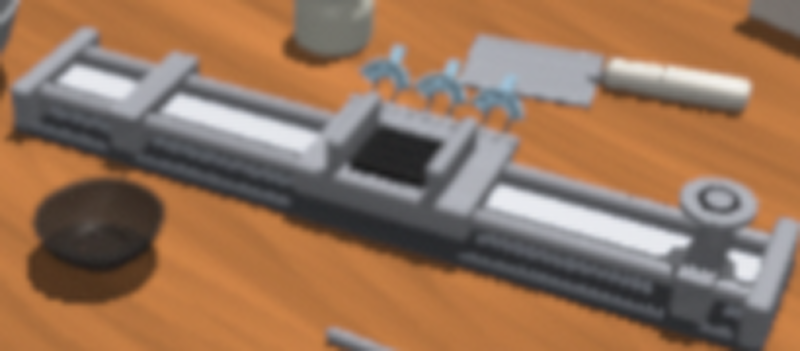

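Both crops show it clearly. In the top view the pad is at about (285,202), the disc at (356,174), and the plain stop at (218,222). In the side view the pad is at about (297,220) and the disc at (379,231).

```bash
python3 - <<'E'
from h import *
t,s=load('top0'),load('side0')
def blk(d,c,r=14,th=60):
    g=d['image'].max(2).astype(int); m=(g<th).astype(np.uint8); w=np.zeros_like(m); w[c[1]-r:c[1]+r,c[0]-r:c[0]+r]=1
    n,l,st,ce=cv2.connectedComponentsWithStats(m*w); 
    k=min([i for i in range(1,n) if st[i,4]>60],key=lambda i:np.hypot(*(ce[i]-c))); print('blk',ce[k],st[k]); return ce[k]
pt=blk(t,(285,202)); ps=blk(s,(297,220),r=13)
print('pad',tri(t,pt,s,ps), onz(t,pt,42), onz(s,ps,42))
dt,ds=(356,173.75),(378.8,231.3)
print('disc',tri(t,dt,s,ds),onz(t,dt,63),onz(s,ds,63))
f=lambda u,v:(180+u/4-.4,150+v/4-.4)
# rail end plate tops / block corners, plain stop centre, rack deck corners
pl=onz(t,f(152,287),36);print('plain',pl)
P=[onz(t,f(*q),36) for q in [(309,160),(473,104),(520,237),(352,284)]]
print('deck',np.round(P,1),np.mean(P,0))
a=onz(t,pt,42)[:2]; d=onz(t,dt,63)[:2]
print('dir stop-plain',np.degrees(np.arctan2(*(d-pl[:2])[::-1])),np.linalg.norm(d-pl[:2]))
for i,j in((0,1),(3,2),(1,2),(0,3)):
  e=P[j]-P[i];print(np.degrees(np.arctan2(e[1],e[0])),np.linalg.norm(e))
E
```

```text
blk [284.40659341 201.78754579] [274 191  22  22 273]
blk [295.65196078 219.62745098] [285 213  22  15 204]
pad (array([571.37706813,  19.32441102,  41.10591034]), np.float64(6.295361608174906)) [573.5467035   17.14026514  42.        ] [567.89513875  20.4062194   42.        ]
disc (array([ 638.40971933, -152.99466878,   64.96042412]), np.float64(3.211978421330891)) [ 639.74566694 -154.61919816   63.        ] [ 639.44888352 -150.72342025   63.        ]
plain [525.50686351 179.95391453  36.        ]
deck [[604.1  84.8  36. ]
 [639.3 -15.9  36. ]
 [557.1 -44.7  36. ]
 [527.8  58.   36. ]] [582.07527524  20.56336979  36.        ]
dir stop-plain -71.14771146123536 353.5387842224197
-70.73796836929806 106.73037485288067
-74.08501606030009 106.72277467676535
-160.73131518968458 87.09625669102168
-160.5964319822857 80.86562351980251
```

Pad, disc and plain stop agree with the given sizes. The pad is at about (572,18,42), and the rail runs towards the stop at an azimuth of −71°, with about 118 mm to travel. I'll move above the pad with the jaws closed and the jaw axis across the rail (yaw about 18.9°).

Request:
{"api": "apply_moves", "payload": {
  "commands": [
    [[-0.57, 0, -0.69, 0, 1, 0], [-0.51, 0, -0.74, 0, 1, 0], [-0.44, 0, -0.78, 0, 1, 0], [-0.37, 0, -0.82, 0, 1, 0], [-0.3, 0, -0.85, 0, 1, 0], [-0.23, 0, -0.87, 0, 1, 0], [-0.15, 0, -0.89, 0, 1, 0], [-0.07, 0, -0.9, 0, 1, 0]]
  ],
  "claw": 0
}}

```text
clock: 0.82
eef_pos: [359.3, 363.3, 226.0]
tool_rot: [-1.564, 0.005, 0.52]
force: [0.4, -0.3, -0.1]
width: -0.0
```

Request:
{"api": "apply_moves", "payload": {
  "commands": [
    [[0.03, 0.2, -0.95, 0, 1, 0], [0.12, 0.2, -0.95, 0, 1, 0], [0.2, 0.2, -0.95, 0, 0, 0], [0.2, 0.2, -0.95, 0, 0, 0], [0.2, 0.2, -0.95, 0, 0, 0], [0.2, 0.2, -0.95, 0, 0, 0], [0.2, 0.2, -0.95, 0, 0, 0], [0.2, 0.2, -0.95, 0, 0, 0]]
  ]
}}

```text
clock: 1.48
eef_pos: [524.5, 87.7, 158.6]
tool_rot: [-1.563, 0.002, 0.337]
force: [0.2, 0.9, -0.3]
width: 0.4
```

Request:
{"api": "apply_moves", "payload": {
  "commands": [
    [[0.2, 0.2, -0.7, 0, 0, 0], [0.2, 0.2, -0.6, 0, 0, 0], [0.1, 0.1, -0.4, 0, 0, 0], [0, 0, 0, 0, 0, 0], [0, 0, 0, 0, 0, 0]]
  ]
}}

```text
clock: 1.9
eef_pos: [570.0, 13.8, 134.5]
tool_rot: [-1.569, 0.004, 0.32]
force: [0.3, 1.1, 0.2]
width: -0.3
```

```bash
python3 - <<'E'
from h import *
w=snap('wrist','w1'); s=snap('side','s1'); st=readout.read_state(); print(st['eef_pos'],st['tool_rot'],st['force'])
print(proj(w,[[572,18,42],[639.5,-153,63],st['eef_pos']]))
E
```

```text
[569.66107167  14.96491656 134.86617257] [-1.56881823  0.00395578  0.32193362] [-0.81413342  0.06328087 -0.13602167]
[[289.69804551 214.13081479]
 [301.06958022 432.96895574]
 [285.68773878 275.89075494]]
```

View pics/w1.png

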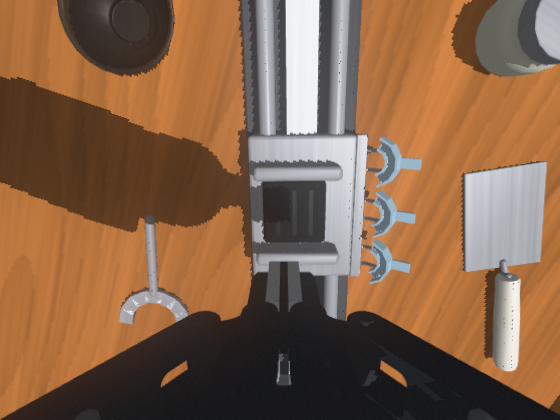

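The wrist view shows the pad between its ridges, spanning columns 263–326 and rows 180–243, so its centre is about (294.5,211.5). My estimate projects to (290,214), which agrees. The jaw axis is square to the rail.

```bash
python3 - <<'E'
from h import *
w=load('w1');s=load('s1');t=load('top0')
p=onz(w,(294.5,211.5),42);print(p, tri(w,(294.5,211.5),t,(284.4,201.8)))
a=onz(w,(297.5,172),56);b=onz(w,(296,253),56);d=b-a;print('ridges',a,b,np.linalg.norm(d),np.degrees(np.arctan2(d[1],d[0])))
u=np.array([.324,-.946]); 
for y in(0,1):
  pass
e=readout.read_state()['eef_pos']; yaw=.322
D=p-e; print('tool x,z', D[0]*np.cos(yaw)+D[1]*np.sin(yaw), -D[0]*np.sin(yaw)+D[1]*np.cos(yaw), D[2])
E
```

```text
[574.69140365  21.02307819  42.        ] (array([575.878977  ,  16.9364388 ,  26.98658595]), np.float64(1.2948067671473469))
ridges [565.97138475  51.3855034   56.        ] [584.05998917  -4.16152736  56.        ] 58.418064294268476 -71.96242734482897
tool x,z 6.6889874734101396 4.154877701477529 -92.86617257124755
```

Request:
{"api": "apply_moves", "payload": {
  "commands": [
    [[0.1, 0.4, 0, 0, 0, 0], [0.05, 0.5, 0.02, 0, 0, 0], [0, 0.5, 0, 0, 0, 0], [0, 0.4, 0, 0, 0, 0], [0, 0.2, 0, 0, 0, 0], [0, 0, 0, 0, 0, 0], [0, 0, 0, 0, 0, 0]]
  ]
}}

```text
clock: 2.58
eef_pos: [573.6, 31.5, 56.0]
tool_rot: [-1.563, -0.002, 0.338]
force: [0.4, -0.1, 0.7]
width: 0.2
```

Request:
{"api": "apply_moves", "payload": {
  "commands": [
    [[0, 0, -0.25, 0, 0, 0], [0, 0, -0.2, 0, 0, 0], [0, 0, 0, 0, 0, 0], [0, 0, 0, 0, 0, 0]]
  ]
}}

```text
clock: 2.92
eef_pos: [582.0, 13.9, 59.2]
tool_rot: [-1.564, -0.007, 0.34]
force: [-0.6, 0.8, -1.1]
width: 0.1
```

Request:
{"api": "apply_moves", "payload": {
  "commands": [
    [[-0.1, 0.15, 0.05, 0, 0, 0], [0, 0.15, 0, 0, 0, 0], [0, 0, 0, 0, 0, 0]]
  ]
}}

```text
clock: 3.17
eef_pos: [578.4, 13.4, 47.7]
tool_rot: [-1.566, -0.009, 0.338]
force: [0.6, -0.6, 0.2]
width: -0.1
```

```bash
python3 - <<'E'
from h import *
s=snap('side','s2'); w=snap('wrist','w2'); st=readout.read_state(); print(st['eef_pos'],st['tool_rot'],st['force'])
a=cv2.resize(cv2.imread('pics/s2.png')[150:270,230:400],(680,480),interpolation=cv2.INTER_CUBIC);cv2.imwrite('pics/c3.png',a)
E
```

```text
[578.55680276  13.57236867  48.14968549] [-1.56553717 -0.00955524  0.33855929] [-0.3087486  -0.02889913 -0.01099441]
```

View pics/c3.png

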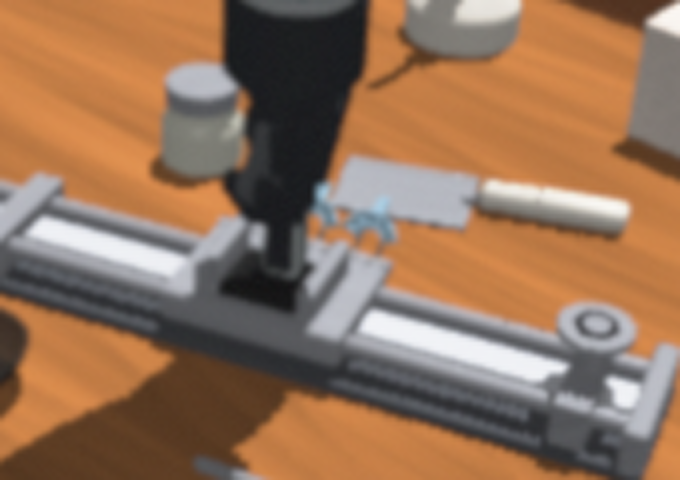

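The side view shows the fingertip (crop 285,270) between the ridges, just above the pad and close to the stop-side ridge. Next I press down gently.

Request:
{"api": "apply_moves", "payload": {
  "commands": [
    [[0, 0.15, 0, 0, 0, 0], [0, 0.15, 0, 0, 0, 0], [0, 0.15, 0, 0, 0, 0]]
  ]
}}

```text
clock: 3.52
eef_pos: [580.1, 12.6, 35.5]
tool_rot: [-1.566, -0.012, 0.338]
force: [-20.5, -5.5, 98.8]
width: 0.3
```

Request:
{"api": "apply_moves", "payload": {
  "commands": [
    [[0, -0.02, 0, 0, 0, 0]]
  ]
}}

```text
clock: 3.6
eef_pos: [580.3, 11.5, 38.9]
tool_rot: [-1.567, -0.013, 0.338]
force: [-4.4, 0.1, 11.8]
width: -0.2
```

Request:
{"api": "apply_moves", "payload": {
  "commands": [
    [[0, 0, -0.15, 0, 0, 0]]
  ]
}}

```text
clock: 3.68
eef_pos: [581.8, 7.2, 40.7]
tool_rot: [-1.565, -0.013, 0.339]
force: [-4.6, 0.8, 9.9]
width: 0.3
```

Request:
{"api": "apply_moves", "payload": {
  "commands": [
    [[0, 0.07, 0, 0, 0, 0]]
  ]
}}

```text
clock: 3.77
eef_pos: [582.5, 5.3, 39.8]
tool_rot: [-1.567, -0.015, 0.337]
force: [-2.2, -2.0, 11.1]
width: 0.3
```

Request:
{"api": "apply_moves", "payload": {
  "commands": [
    [[0, 0.05, 0, 0, 0, 0]]
  ]
}}

```text
clock: 3.85
eef_pos: [582.5, 5.0, 39.0]
tool_rot: [-1.567, -0.015, 0.337]
force: [-3.3, -0.1, 12.8]
width: 0.1
```

Request:
{"api": "apply_moves", "payload": {
  "commands": [
    [[0, 0.03, -0.1, 0, 0, 0]]
  ]
}}

```text
clock: 3.93
eef_pos: [583.5, 2.1, 38.7]
tool_rot: [-1.566, -0.015, 0.338]
force: [-3.4, 0.5, 12.3]
width: 0.0
```

Request:
{"api": "apply_moves", "payload": {
  "commands": [
    [[-0.02, 0.03, -0.12, 0, 0, 0], [-0.02, 0.03, -0.12, 0, 0, 0]]
  ]
}}

```text
clock: 4.1
eef_pos: [586.4, -6.5, 38.3]
tool_rot: [-1.565, -0.018, 0.339]
force: [-3.0, 0.4, 13.5]
width: -0.3
```

Request:
{"api": "apply_moves", "payload": {
  "commands": [
    [[-0.03, 0.02, -0.15, 0, 0, 0], [-0.03, 0.02, -0.15, 0, 0, 0], [-0.03, 0.02, -0.15, 0, 0, 0]]
  ]
}}

```text
clock: 4.35
eef_pos: [592.0, -22.9, 39.2]
tool_rot: [-1.565, -0.025, 0.341]
force: [-1.6, 1.0, 13.2]
width: 0.1
```

```bash
python3 - <<'E'
from h import *
s=snap('side','s3'); w=snap('wrist','w3'); st=readout.read_state(); print(st['eef_pos'],st['tool_rot'],st['force'])
A=cv2.imread('pics/w3.png')[100:420,150:450]; B=cv2.imread('pics/s3.png')[170:290,230:420]
cv2.imwrite('pics/c4.png',np.hstack([cv2.resize(A,(300,320)),cv2.resize(B,(490,320),interpolation=cv2.INTER_CUBIC)]))
E
```

```text
[592.64787052 -24.88239991  39.46707371] [-1.56686678 -0.02566209  0.33941084] [-1.13924343 -1.33600784 12.0435248 ]
```

View pics/c4.png

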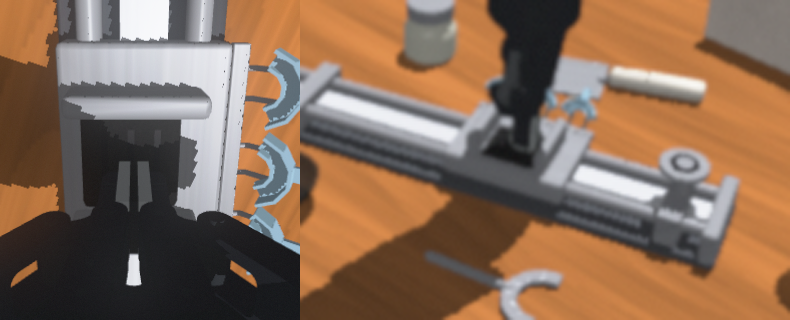

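The rack follows the fingertip, which is between the ridges on the pad (left half, about 135,190; right half, about 525,150). About 80 mm is left.

Request:
{"api": "apply_moves", "payload": {
  "commands": [
    [[-0.03, 0.05, -0.15, 0, 0, 0.07], [-0.02, 0.04, -0.17, 0, 0, 0.07], [-0.02, 0.03, -0.17, 0, 0, 0.07]]
  ]
}}

```text
clock: 4.7
eef_pos: [598.6, -42.1, 38.1]
tool_rot: [-1.565, -0.012, 0.342]
force: [-0.8, 0.6, 12.8]
width: -0.2
```

Request:
{"api": "apply_moves", "payload": {
  "commands": [
    [[-0.02, 0.03, -0.17, 0, 0, 0.07], [-0.02, 0.03, -0.17, 0, 0, 0.05], [-0.02, 0.03, -0.17, 0, 0, 0.05], [-0.02, 0.03, -0.15, 0, 0, 0.05]]
  ]
}}

```text
clock: 5.03
eef_pos: [607.5, -67.7, 38.0]
tool_rot: [-1.565, 0.002, 0.343]
force: [-2.5, 0.6, 12.8]
width: -0.2
```

Request:
{"api": "apply_moves", "payload": {
  "commands": [
    [[-0.02, 0.03, -0.13, 0, 0, 0], [-0.02, 0.03, -0.1, 0, 0, 0], [-0.02, 0.03, -0.08, 0, 0, 0]]
  ]
}}

```text
clock: 5.28
eef_pos: [612.1, -81.2, 38.2]
tool_rot: [-1.567, -0.003, 0.343]
force: [-1.3, -0.2, 12.4]
width: -0.3
```

Request:
{"api": "apply_moves", "payload": {
  "commands": [
    [[-0.02, 0.03, -0.1, 0, 0, 0], [-0.02, 0.04, -0.1, 0, 0, 0], [-0.02, 0.03, -0.08, 0, 0, 0]]
  ]
}}

```text
clock: 5.53
eef_pos: [616.1, -92.9, 38.1]
tool_rot: [-1.568, -0.008, 0.343]
force: [-2.2, -0.1, 12.8]
width: 0.2
```

Request:
{"api": "apply_moves", "payload": {
  "commands": [
    [[-0.02, 0.03, -0.08, 0, 0, 0], [-0.02, 0.03, -0.08, 0, 0, 0]]
  ]
}}

```text
clock: 5.7
eef_pos: [618.2, -99.1, 38.2]
tool_rot: [-1.567, -0.011, 0.343]
force: [-3.0, 7.1, 11.7]
width: -0.1
```

Resistance along the rail has risen to about 8 N. I'll push a bit more to confirm that it is the stop.

Request:
{"api": "apply_moves", "payload": {
  "commands": [
    [[-0.01, 0.04, -0.08, 0, 0, 0], [0, 0.04, -0.08, 0, 0, 0]]
  ]
}}

```text
clock: 5.87
eef_pos: [618.4, -99.1, 36.7]
tool_rot: [-1.558, -0.01, 0.345]
force: [-5.5, 5.0, 13.3]
width: -0.0
```

Request:
{"api": "apply_moves", "payload": {
  "commands": [
    [[0, 0.02, -0.12, 0, 0, 0]]
  ]
}}

```text
clock: 5.95
eef_pos: [618.5, -99.4, 36.4]
tool_rot: [-1.551, -0.008, 0.347]
force: [-6.5, 7.4, 12.9]
width: 0.1
```

```bash
python3 - <<'E'
from h import *
s=snap('side','s4'); t=snap('top','t4'); st=readout.read_state(); print(st['eef_pos'],st['tool_rot'],st['force'])
A=cv2.imread('pics/t4.png')[140:240,250:390]; B=cv2.imread('pics/s4.png')[190:280,300:410]
cv2.imwrite('pics/c5.png',np.hstack([cv2.resize(A,(400,286),interpolation=cv2.INTER_CUBIC),cv2.resize(B,(350,286),interpolation=cv2.INTER_CUBIC)]))
E
```

```text
[618.69034719 -99.7044983   36.41069654] [-1.55114445 -0.00846591  0.34666411] [-4.48326431  6.05451462 12.75222466]
```

View pics/c5.png

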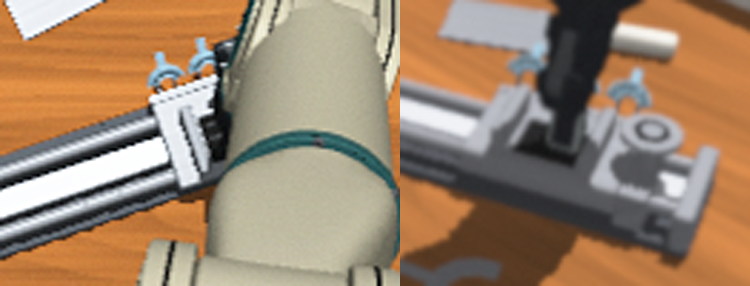

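Both views show the rack's end face against the disc stop's block, and the fingertip no longer advances. Lifting straight up now.

Request:
{"api": "apply_moves", "payload": {
  "commands": [
    [[0, -0.3, 0, 0, 0, 0], [0, -0.4, 0, 0, 0, 0], [0, -0.6, 0, 0, 0, 0], [0, -0.8, 0, 0, 0, 0], [0, -0.8, 0, 0, 0, 0], [0, -0.8, 0, 0, 0, 0]]
  ]
}}

```text
clock: 6.55
eef_pos: [613.8, -98.2, 179.9]
tool_rot: [-1.54, 0.005, 0.351]
force: [0.6, -0.5, -0.3]
width: 0.4
```

Now clear of the view: move up and back along the rail.

Request:
{"api": "apply_moves", "payload": {
  "commands": [
    [[0, -0.5, 0.8, 0, 0, 0], [0, -0.3, 0.9, 0, 0, 0], [0, 0, 0.9, 0, 0, 0], [0, 0, 0.9, 0, 0, 0], [0, 0, 0.9, 0, 0, 0], [0, 0, 0.5, 0, 0, 0], [0, 0, 0, 0, 0, 0], [0, 0, 0, 0, 0, 0]]
  ]
}}

```text
clock: 7.22
eef_pos: [550.0, 90.4, 224.0]
tool_rot: [-1.547, -0.01, 0.348]
force: [-0.2, -0.8, 0.4]
width: -0.5
```

```bash
python3 - <<'E'
from h import *
s=snap('side','s5'); t=snap('top','t5'); w=snap('wrist','w5'); st=readout.read_state(); print(st['eef_pos'],st['force'])
t0,s0=load('top0'),load('side0')
A=cv2.imread('pics/t5.png')[130:270,120:430]; B=cv2.imread('pics/s5.png')[150:300,150:470]
cv2.imwrite('pics/c6.png',np.vstack([cv2.resize(A,(640,289),interpolation=cv2.INTER_CUBIC),cv2.resize(B,(640,300),interpolation=cv2.INTER_CUBIC)]))
E
```

```text
[550.78032818  87.91576573 223.95265275] [-0.15145394 -0.24001511  0.20553581]
```

View pics/c6.png

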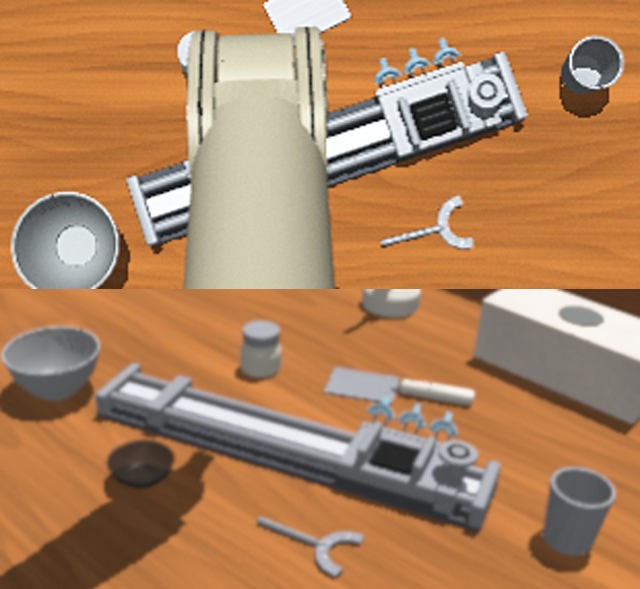

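The rack is next to the disc stop, the hand is clear, and the other objects look unmoved. I'll measure the contact gap.

```bash
python3 - <<'E'
from h import *
t=load('t5')
g=t['image'].max(2); m=(g<60).astype(np.uint8); w=np.zeros_like(m); w[174:198,319:343]=1
n,l,st,ce=cv2.connectedComponentsWithStats(m*w); k=1+np.argmax(st[1:,4]); print(ce[k],st[k])
p=onz(t,ce[k],42); d=onz(t,(356,173.75),63); u=np.array([.324,-.946]); print(p,(d-p)[:2]@u)
a,b=load('s5')['image'].astype(int),load('side0')['image'].astype(int)
D=(abs(a-b).max(2)>40).astype(np.uint8)
for nm,(x,y) in dict(fork=(305,275),dish=(220,240),bowl=(176,190),cup=(438,262),jar=(281,180),spat=(350,198)).items(): print(nm,D[y-18:y+18,x-22:x+22].mean().round(3))
cv2.imwrite('pics/c7.png',cv2.resize(cv2.imread('pics/t5.png')[145:205,300:380],(800,600),interpolation=cv2.INTER_CUBIC))
E
```

```text
[329.90202703 186.38851351] [319 176  24  22 296]
[611.88999174 -93.99789689  42.        ] 66.37298977275205
fork 0.0
dish 0.121
bowl 0.0
cup 0.0
jar 0.029
spat 0.121
```

View pics/c7.png

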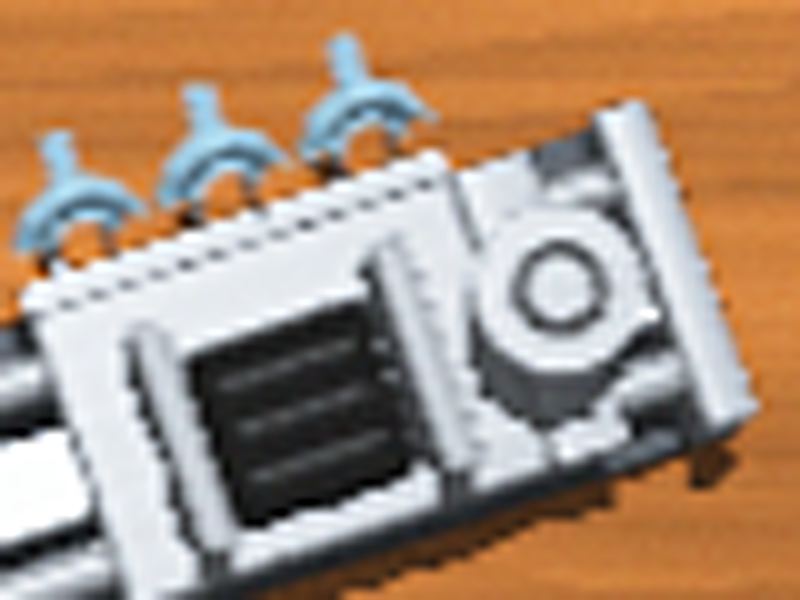

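A thin dark line at (468,210) could be a gap of 1–2 mm. I measure 66.4 mm between pad and disc, where contact would be 65, and the top view can't settle that. The wrist camera gives a closer look.

Request:
{"api": "apply_moves", "payload": {
  "commands": [
    [[0, 0.1, -0.8, 0, 0, 0], [0, 0.3, -0.85, 0, 0, 0], [0, 0.3, -0.85, 0, 0, 0], [0, 0.3, -0.85, 0, 0, 0], [0, 0.3, -0.85, 0, 0, 0], [0, 0.3, -0.85, -0.1, 0, 0], [0, 0.1, -0.5, -0.1, 0, 0], [0, 0, -0.2, 0, 0, 0]]
  ]
}}

```text
clock: 8.03
eef_pos: [632.3, -149.5, 146.0]
tool_rot: [-1.572, -0.01, 0.332]
force: [-0.4, -0.5, 0.1]
width: -0.2
```

Request:
{"api": "apply_moves", "payload": {
  "commands": [
    [[0, 0, 0, 0, 0, 0], [0, 0, 0, 0, 0, 0]]
  ]
}}

```text
clock: 8.2
eef_pos: [631.2, -155.9, 145.1]
tool_rot: [-1.574, -0.008, 0.323]
force: [0.3, 0.5, 0.2]
width: 0.1
```

```bash
python3 - <<'E'
from h import *
w=snap('wrist','w6'); st=readout.read_state(); print(st['eef_pos'],st['tool_rot'],st['force'])
q=proj(w,[[630,-146,36]])[0]; print(q)
x,y=int(q[0]),int(q[1]); x0=max(0,min(x-100,360)); y0=max(0,y-75)
cv2.imwrite('pics/c8.png',cv2.resize(cv2.imread('pics/w6.png')[y0:y0+150,x0:x0+200],(800,600),interpolation=cv2.INTER_CUBIC));print(x0,y0)
E
```

```text
[ 631.19307751 -155.70219665  145.29591721] [-1.57424578 -0.00766644  0.32366612] [-0.60230623 -0.94565897 -0.37020844]
[286.14370759 199.23863899]
186 124
```

View pics/c8.png

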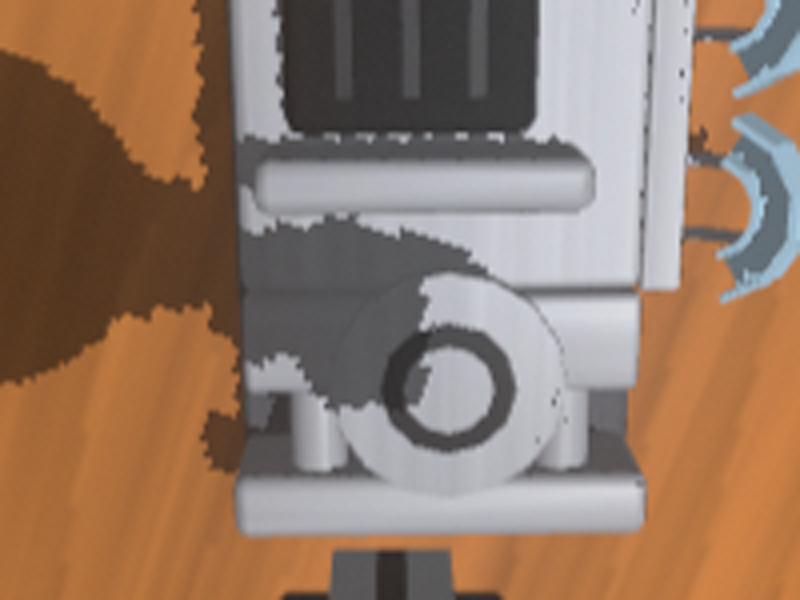

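The rack and stop block meet in a closed seam at crop row 290. It is a hairline of about 5 px, under 1 mm, which fits the rounded edges of two faces in contact. The hand is 80 mm clear of everything, so I'm handing in.

```bash
python3 -c "
from h import *
print(readout.read_state()['force'],readout.read_state()['clock']); print(finish_job())"
```

```text
[-0.60230623 -0.94565897 -0.37020844] 8.25
the job is handed in; nothing more can be done
None
```

The rack now rests against the disc-topped stop. I held the pad down with the closed fingertips while pushing, then lifted straight up and moved the hand clear. I handed the job in at 8.3 s.

**Contact with the stop:**
- **Force:** while pushing, resistance along the rail rose to about 8 N and the fingertip stopped advancing.
- **Close-up:** the wrist camera shows a closed seam between rack and stop block, a line of under 1 mm.
- **Disagreement:** the coarser top view gave 66.4 mm from pad to disc where contact would be 65. That is within its accuracy, so I relied on the close-up.

**Other objects:** the fork, bowl and cup show no pixel change from the start. The jar (0.03), dish (0.12) and spatula (0.12) showed some change. I put that down to the arm's shadow and the rack's trays now standing nearby; they look unmoved, but I did not measure them again.

**Too-hard press:** my first press briefly reached about 99 N at the wrist, measured between moves. That is below the 120 N limit but far more than the pad needs. I backed off at once, and after that the downward force stayed at about 10 to 14 N. I did not measure the pad's height after release.

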